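Load a module under the spring flap of a programming fixture

ROBOT

A 6-joint arm with a two-finger parallel gripper is mounted at the origin on a cart in front of the work surface, level with it; the furniture and walls round the work are solid. World frame = base frame: x ahead of the robot, y to its left, z up, the work surface at z = 0. Lengths are in m, angles in rad, forces in N, time in s.
With the tool pointing down it reaches from about 0.35 to 0.95 m from the base axis. Payload 17.4 kg.
Tool frame: the origin (TCP) lies midway between the tips of the shut fingers; the grasp point (between the pads) lies 19 mm behind it; z points along the fingers, y is the line along which they close (so a half turn about z gives the same grasp; the last joint's range is limited). The gripper opens to 93 mm and grips with 3 to 60 N. Pads are 15 mm wide; open, the fingers measure 128 mm over their backs; the gripper's body (75 mm by 188 mm) begins 65 mm behind the grasp point.
Start: joints at [-1.287, 0.116, 1.442, -0, 1.584, -0.038], TCP at [0.213, -0.64, 0.181] pointing down, gripper open.
Joint ranges: [-2.83, 2.83], [-0.83, 2.19], [0.07, 2.5], [-1.14, 4.28], [0.01, 3], [-2.97, 2.97]. Speed limits (rad/s): [1.89, 1.89, 2.22, 3.14, 3.14, 3.14].

INTERFACE

Orientations are given as a unit quaternion [w, x, y, z].
In Python, from workcell import robot, read_camera, camera_info gives the robot as it stands.
- The arm moves only by the tool move_arm, never from a script. Its argument "series" is a list of rows, each an object of numbers: "dx", "dy", "dz": the shift along the tool's x, y, z as a fraction of full scale; "twist": the turn about the tool's z as a fraction of full scale; "gripper": the closure in counts, from 0 (fully open) to 255 (shut). In form: [{"dx": .., "dy": .., "dz": .., "twist": .., "gripper": ..}, ...]. A call has 1 to 20 rows; each row shifts and turns the commanded pose from where the row before left it, along the tool's axes as they then stand; what a row does not reach is not made up. Full scale, the value 1, is 2.5 cm for a shift and 8 degrees for a turn. A row lasts 1/10 s, in which the tool goes at most 50 mm and 8.59 degrees, less where a joint would pass 70% of its speed; a pose out of reach is approached as far as the arm can. A call with a number of a shift or a turn outside -1 to 1 is refused whole. A call with a gripper value outside its range is refused whole. The fingers move at their own pace and stop on an object; "squeeze" is the grip in N (left out, the last holds). Time passes only in rows, so rows that do not move let the fingers close. It gives the time, the measured TCP pose, the force, the opening and the grip force at its end, in the units of the state.
- robot.sense(): the state, without advancing time (a new reading comes with each control period).
- read_camera(name): name is "side" or "top" or "wrist"; returns the picture (384x512x3 uint8, blue, green, red); there is no depth.
- camera_info(name): a dict with "K" (3x3 intrinsics, pixels), "rvec" (rotation vector, rad) and "tvec" (3), from world to camera coordinates, as OpenCV has them. Camera axes: x right, y down, z forward; pixel columns grow to the right and rows downward; lengths in m; the calibration is good to about 2 mm. A picture is of the moment at which its call begins: read the wrist's pose just before it. camera_info takes no time and is no camera call; for the wrist camera it gives the pose at the moment of the call.
- robot.hand_in(): hands the job in; it is judged then, once.
The state is a dict: "time_s": time; "q": joint angles; "qd": joint speeds; "joint_efforts": joint torques, N m; "position": TCP position; "orientation": TCP orientation; "contact_force": force on the tool from outside, world axes, zero at the start; "torque": the same for the moment, N m; "opening": finger opening in m; "grip_force": force on a finger pad.
Only numpy, scipy, OpenCV 4.12 (cv2) and the standard library are available. Lean on these libraries where they do the work, as an engineer would, in place of code of your own. Each camera call takes 0.05 s, during which the arm holds its last target. There are 200 camera calls.

TASK

Load the small circuit module into the programming fixture: with one fingertip press the fixture's long thumb bar down so that its spring-closed hold-down flap swings open, and while you hold it open push the module with the other fingertip along the lane and under the flap until it is fully home against the contact block. Then let the bar up so that the flap closes onto the module, and leave everything clear. The module is only pushed, never lifted off the fixture, and the things lying around stay where they are.

Things in the scene. Friction and masses are not known exactly. Their poses are not given: they have to be found in the camera images.
- fixture: Programming fixture, fixed: brown base 214 x 136 mm on feet, its top (the deck) 18 mm above the table. Origin at table height under the lane's middle line; x along the lane in the loading direction, y left, z up. The base spans x -130 to +84, y -46 to +90 mm. At y +34, 12 mm above the deck, lies the shaft of a spring rocker: flap to its right, thumb bar to its left. Pose differs each time.
- lane_stop (a point): On the deck at the foot of the contact block (grey, 16 mm high) that ends the lane, at fixture x +60, y 0. The lane, y -19 to +19 mm, lies between slippery white plastic rails 8 mm high and 7 mm thick, straight from x -10 to +60, with lead-ins that flare gently outward (to y -24 and +24) from there back to x -61.
- flap (a joint): Turn of the flap about its shaft, rad: 0 closed, 0.52 fully open at a firm stop. Pressing the thumb bar opens it; the spring shuts it when let go. About 2.5 N at the middle of the bar's width starts it, about 5 N holds it at the stop. From 0.32 up the foot clears the module's shield by 3 mm or more; resting on a loaded module it reads about 0.24.
- flap_foot (a point): Underside of the foot that hangs from the hold-down flap over the lane, at fixture x +45, y 0 and, closed, 4 mm above the deck, so that the module cannot pass. The foot is 24 mm long (x) and 8 mm wide; the flap is a steel plate from x +31 to +59 that reaches 14 mm beyond the lane's middle line. Fully open its edge stands 46 mm above the deck.
- thumb_bar_near (a point): On the upper face of the thumb bar, middle of its width, at its near end (fixture x -118, closed: y +58, 22 mm above the deck). The bar is a steel plate with a rubber grip, 140 mm along the lane, 44 mm wide (y about +40 to +77). Closed it slopes up to the left by 0.56 rad; fully pressed it is level, 8.5 mm above the deck. A fingertip can slide along it while pressing.
- thumb_bar_far (a point): On the upper face of the thumb bar, middle of its width, at its far end (fixture x +22).
- module: Circuit module to be loaded, loose, about 60 g, 50 mm long (x) by 36 mm wide: grey shell 5.5 mm high, green board, flat steel shield can in front (top at 12 mm), black terminal block 18 mm high across its rear end. Origin at the centre of its underside, x to its front, z up. It starts with its front 30 to 39 mm before fixture x 0, between the lead-ins.
- module_front (a point): Middle of the module's front face, 6 mm above its underside. Home, it touches the contact block at fixture x +60.
- module_rear (a point): Middle of the module's rear face (the terminal block), 12 mm above its underside: the face to push on. Home, it is at fixture x +10, outside the flap.
- loupe: Black eye loupe, 38 mm across and 36 mm high, standing right of the fixture; leave it alone.
- pass_stamp: Black inspection stamp, 24 mm across and 60 mm high, standing right of the contact block; leave it alone.
- esd_brush: Black cleaning brush, 145 mm long, lying right of the fixture; leave it alone.
- binder_clip: Black binder clip, 32 x 42 x 17 mm, lying left of the fixture; leave it alone.

How it is judged:
By the outcome, as a careful person would: the job done as asked, in the order asked, and still so for the second after the job is handed in, with the robot touching nothing.
It also fails if it takes over 42 s, if anything falls off the work surface, if the arm or the gripper's body presses on something with over 40 N, if the wrist force passes 120 N, or if a joint passes its speed limit or range.

## Working session

There is one attempt and no reset: what is moved stays moved. The work goes in short steps, Python scripts to look and compute and a tool call to move; the robot and the scene stay as the last step left them, time stands still between calls to the robot, and variables do not carry over. Pictures are saved under pics/ and viewed, at most 10 in all, crops included, and the job is handed in when it is done.

Besides the shell and the picture viewer there is one more tool, called after "Call:" as name(argument=value, ...), one argument or row to a line, values as JSON. move_arm: Moves the arm, as the interface text tells. Shift numbers are shares of 2.5 cm and turn numbers shares of 8 degrees, none past 1 either way. Its arguments: {"type":"object","properties":{"series":{"type":"array","items":{"type":"object","properties":{"dx":{"type":"number"},"dy":{"type":"number"},"dz":{"type":"number"},"twist":{"type":"number"},"gripper":{"type":"number"}}}},"squeeze":{"type":"number"}},"required":["series"]}

```bash
mkdir -p pics
cat > h.py <<'E'
import numpy as np, cv2
from workcell import robot, read_camera, camera_info
def ray(n,uv,info=None):
    i=info or camera_info(n); R=cv2.Rodrigues(np.array(i["rvec"],float))[0]; t=np.array(i["tvec"],float).ravel()
    d=R.T@np.linalg.inv(np.array(i["K"]))@np.array([uv[0],uv[1],1.]); return -R.T@t,d
def onz(n,uv,z,info=None):
    c,d=ray(n,uv,info); return c+d*(z-c[2])/d[2]
def proj(n,p,info=None):
    i=info or camera_info(n); return cv2.projectPoints(np.array(p,float).reshape(-1,1,3),np.array(i["rvec"],float),np.array(i["tvec"],float),np.array(i["K"],float),None)[0].reshape(-1,2)
E
python3 - <<'E'
from h import *
for n in("top","side"):
    im=read_camera(n); cv2.imwrite(f"pics/{n}0.png",im)
    c,_=ray(n,(0,0)); print(n,c, onz(n,(256,192),0))
print(robot.sense())
E
```

```text
top [ 0.44613289 -0.01458562  0.94836966] [ 0.61607669 -0.00981756  0.        ]
side [0.32998411 0.66507786 0.45553817] [ 0.60797097 -0.05616969  0.        ]
{'time_s': 0.1, 'q': array([-1.28678080e+00,  1.16425390e-01,  1.44219457e+00, -3.50140091e-05,
        1.58402592e+00, -3.78064457e-02]), 'qd': array([-1.21914870e-03, -1.09139116e-03, -1.98455577e-03, -5.95190386e-04,
       -5.80040813e-05,  7.15083257e-04]), 'joint_efforts': array([ 3.47502551e-03, -7.22890019e+01, -6.23861933e+01,  7.83728901e-02,
        2.27940112e-02, -1.06512121e-04]), 'position': array([ 0.21341051, -0.64013113,  0.17988997]), 'orientation': array([-5.20480973e-04,  9.87081636e-01,  1.60217248e-01, -8.20382983e-05]), 'contact_force': array([ 1.16885054, -0.72769851, -0.48746757]), 'torque': array([ 0.02747193,  0.01068141, -0.01284248]), 'grip_force': 0.0, 'opening': 0.09296192847761683}
```

View pics/top0.png

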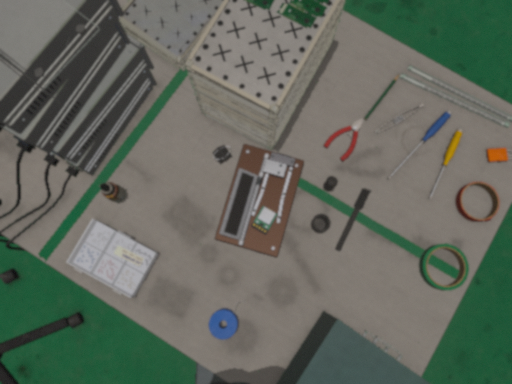

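View pics/side0.png

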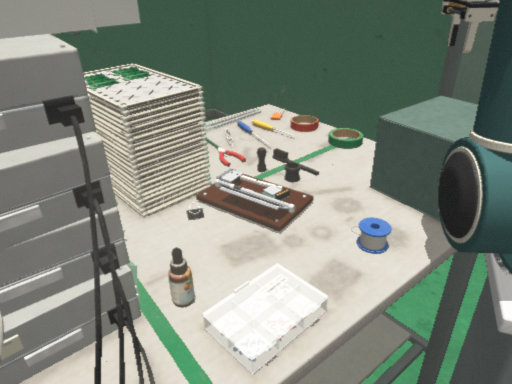

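The top view shows the fixture at about (215–303, 144–256), heading up and slightly right, with the module at about (265,218) and the bar at about (238,203). A tall tray stack stands past the far-left end. In the side view a teal box sits between the arm's start and the fixture.

```bash
cat >> h.py <<'E'
def brown(im,roi=None):
    h=cv2.cvtColor(im,cv2.COLOR_BGR2HSV); m=cv2.inRange(h,(3,70,25),(20,255,170))
    if roi: k=np.zeros_like(m); k[roi[1]:roi[3],roi[0]:roi[2]]=1; m*=k
    m=cv2.morphologyEx(m,cv2.MORPH_OPEN,np.ones((2,2),np.uint8)); m=cv2.morphologyEx(m,cv2.MORPH_CLOSE,np.ones((5,5),np.uint8))
    c=max(cv2.findContours(m,0,2)[0],key=cv2.contourArea); return cv2.convexHull(c).reshape(-1,2)
E
python3 - <<'E'
from h import *
im=cv2.imread("pics/top0.png"); h=brown(im,(200,130,320,270))
w=np.array([onz("top",p,0.018)[:2] for p in h.astype(float)],np.float32)
r=cv2.minAreaRect(w*1000); b=cv2.boxPoints(r); print(r); print(b)
for n,p in(("stack bottom r",(273,146)),("stack bl",(203,112))): print(n,onz("top",p,0))
for uv in((325,313),(278,384)): print("box",onz("top",uv,0.1),onz("top",uv,0.2))
# module white shield/green
for uv in((265,218),(238,203)): print(onz("top",uv,0.03))
c=im[130:270,190:330]; cv2.imwrite("pics/c0.png",cv2.resize(c,None,fx=4,fy=4,interpolation=cv2.INTER_CUBIC))
E
```

```text
((588.6743774414062, -49.204933166503906), (73.252685546875, 209.999267578125), 75.49024963378906)
[[ 477.84717   -58.355972]
 [ 681.14856  -110.970184]
 [ 699.5016    -40.053894]
 [ 496.2002     12.560318]]
stack bottom r [ 0.71933389 -0.04368265  0.        ]
stack bl [0.79198901 0.11307387 0.        ]
box [ 0.3772649 -0.1437539  0.1      ] [ 0.38538259 -0.12852843  0.2       ]
box [ 0.25252499 -0.06052398  0.1       ] [ 0.27534616 -0.05510908  0.2       ]
[ 0.55706076 -0.0301777   0.03      ]
[0.58644576 0.02644289 0.03      ]
```

View pics/c0.png

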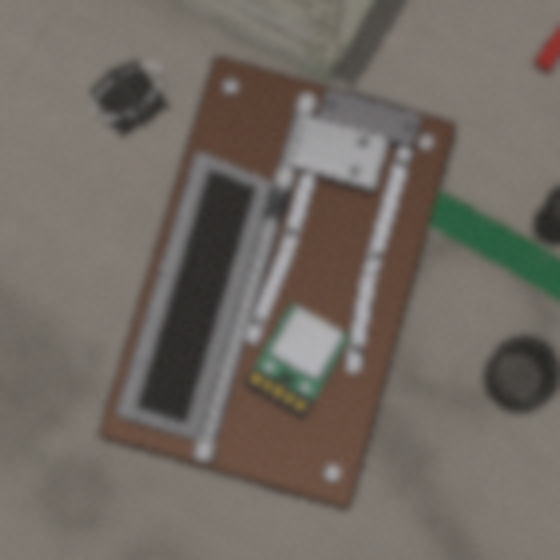

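The crop shows the deck's four corners at about (215,57), (455,122), (350,508) and (103,437). The module's rear terminal block is near (280,395) and it is skewed a few degrees. The flap and contact block are at the top, and the bar is at the left.

Run:
```python
from h import *
px=np.array([(215,57),(455,122),(350,508),(103,437)])/4+np.array([190,130])
w=np.array([onz("top",p,0.018)[:2] for p in px]); print(w)
f=np.array([(84,90),(84,-46),(-130,-46),(-130,90)])/1000
fc=f.mean(0);wc=w.mean(0);A=f-fc;B=w-wc
th=np.arctan2((A[:,0]*B[:,1]-A[:,1]*B[:,0]).sum(),(A*B).sum()); R=np.array([[np.cos(th),-np.sin(th)],[np.sin(th),np.cos(th)]])
o=wc-R@fc; print("th",np.degrees(th),"o",o,"res",(f@R.T+o-w)*1000)
np.savez("fx.npz",th=th,o=o)
F=lambda p:R.T@(np.array(p)[:2]-o)*1000
for n,p,z in(("mod rearL",(248,378),.036),("rearR",(305,412),.036),("shield",(308,340),.03),("flap corner",(375,188),.03),("barcorner near R",(197,437),.028),("barnearL",(120,412),.05)):
    print(n,F(onz("top",np.array(p)/4+[190,130],z)))
print("stack r",F((.719,-.044)))
print("hover tcp for fixture(-100,29):",R@[-.1,.029]+o)
s=robot.sense(); print(s["position"])
T=2*np.arctan2(s["orientation"][2],s["orientation"][1]); print("tool yaw",np.degrees(T))
```

```text
[[ 0.71593436  0.01965303]
 [ 0.68433186 -0.10951227]
 [ 0.47898665 -0.05826951]
 [ 0.51134278  0.06981492]]
th -13.913511474586388 o [ 0.61468404 -0.04646348] res [[ 1.92622446  1.04448653]
 [ 0.82657815 -1.79994485]
 [-1.54941014 -1.58492283]
 [-1.20339248  2.34038115]]
mod rearL [-80.54629852  23.78326772]
rearR [-89.36200743  -8.75853693]
shield [-52.75869903  -0.34719647]
flap corner [ 33.74912861 -12.70447479]
barcorner near R [-115.80332981   40.87580403]
barnearL [-115.55512822   80.07262339]
stack r [100.66295065  27.47470071]
hover tcp for fixture(-100,29): [0.52459131 0.00573135]
[ 0.21341051 -0.64013113  0.17988997]
tool yaw 18.439015186967914
```

Call:
move_arm(
  series=[
    {"dz": -1,"twist": 0.808,"gripper": 134},
    {"dz": -1,"twist": 0.808,"gripper": 134},
    {"dz": -1,"twist": 0.808,"gripper": 134},
    {"dz": -1,"twist": 0.808,"gripper": 134},
    {"dz": -1,"twist": 0.808,"gripper": 134},
    {"dx": 0.195,"dy": -0.936},
    {"dx": 0.195,"dy": -0.936},
    {"dx": 0.195,"dy": -0.936},
    {"dx": 0.195,"dy": -0.936},
    {"dx": 0.195,"dy": -0.936},
    {"dx": 0.195,"dy": -0.936},
    {"dx": 0.195,"dy": -0.936},
    {"dx": 0.195,"dy": -0.936},
    {"dx": 0.195,"dy": -0.936},
    {"dx": 0.195,"dy": -0.936},
  ],
)

```text
schema error: expected keys dx, dy, dz, twist, gripper
```

Call:
move_arm(
  series=[
    {"dx": 0.195,"dy": -0.936},
    {"dx": 0.195,"dy": -0.936},
    {"dx": 0.195,"dy": -0.936},
    {"dx": 0.195,"dy": -0.936},
    {"dx": 0.195,"dy": -0.936},
    {"dx": 0.195,"dy": -0.936},
    {"dx": 0.195,"dy": -0.936},
    {"dx": 0.195,"dy": -0.936},
    {"dx": 0.195,"dy": -0.936},
    {"dx": 0.195,"dy": -0.936},
    {"dx": 0.195,"dy": -0.936},
    {"dx": 0.195,"dy": -0.936},
    {"dx": 0.195,"dy": -0.936},
    {"dx": 0.195,"dy": -0.936},
    {"dx": 0.195,"dy": -0.936},
    {"dx": 0.195,"dy": -0.936},
    {"dx": 0.195,"dy": -0.936},
    {"dx": 0.195,"dy": -0.936},
    {"dx": 0.195,"dy": -0.936},
    {"dx": 0.195,"dy": -0.936},
  ],
)

```text
schema error: expected keys dx, dy, dz, twist, gripper
```

Call:
move_arm(
  series=[
    {"dz": 1},
    {"dz": 1},
    {"dz": 1},
    {"dz": 1},
    {"dz": 0.8},
    {},
  ],
)

```text
schema error: expected keys dx, dy, dz, twist, gripper
```

Run:
```python
from h import *
s=robot.sense(); i=camera_info("wrist"); im=read_camera("wrist"); cv2.imwrite("pics/w1.png",im)
import pickle; pickle.dump(i,open("w1.pkl","wb"))
print(s["position"],s["orientation"],s["time_s"],s["opening"],ray("wrist",(256,192),i),s["contact_force"])
```

```text
[ 0.21341051 -0.64013113  0.17988997] [-5.20480973e-04  9.87081636e-01  1.60217248e-01 -8.20382983e-05] 0.1 0.09296192847761683 (array([ 0.29265144, -0.61347977,  0.38389955]), array([-0.26277392, -0.10673201, -0.95928174])) [ 1.16885054 -0.72769851 -0.48746757]
```

View pics/w1.png

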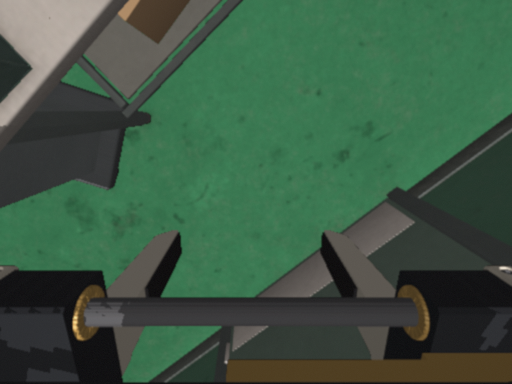

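The moves were refused because every row needs all five keys. This wrist view was taken at the start pose and shows only the fingers, at about (170,240) and (335,240), over the floor. I'll resend the first part of the move with full rows.

Call:
move_arm(
  series=[
    {"dx": 0,"dy": 0,"dz": -1,"twist": 0.808,"gripper": 134},
    {"dx": 0,"dy": 0,"dz": -1,"twist": 0.808,"gripper": 134},
    {"dx": 0,"dy": 0,"dz": -1,"twist": 0.808,"gripper": 134},
    {"dx": 0,"dy": 0,"dz": -1,"twist": 0.808,"gripper": 134},
    {"dx": 0,"dy": 0,"dz": -1,"twist": 0.808,"gripper": 134},
    {"dx": 0.195,"dy": -0.936,"dz": 0,"twist": 0,"gripper": 134},
    {"dx": 0.195,"dy": -0.936,"dz": 0,"twist": 0,"gripper": 134},
    {"dx": 0.195,"dy": -0.936,"dz": 0,"twist": 0,"gripper": 134},
    {"dx": 0.195,"dy": -0.936,"dz": 0,"twist": 0,"gripper": 134},
    {"dx": 0.195,"dy": -0.936,"dz": 0,"twist": 0,"gripper": 134},
    {"dx": 0.195,"dy": -0.936,"dz": 0,"twist": 0,"gripper": 134},
    {"dx": 0.195,"dy": -0.936,"dz": 0,"twist": 0,"gripper": 134},
    {"dx": 0.195,"dy": -0.936,"dz": 0,"twist": 0,"gripper": 134},
    {"dx": 0.195,"dy": -0.936,"dz": 0,"twist": 0,"gripper": 134},
    {"dx": 0.195,"dy": -0.936,"dz": 0,"twist": 0,"gripper": 134},
  ],
)

```text
time_s: 1.65
position: [0.3172, -0.4239, 0.3053]
orientation: [-0.0, 0.993, -0.121, -0.0]
contact_force: [0.9, 0.8, -0.2]
opening: 0.0442
grip_force: 0.0
```

Call:
move_arm(
  series=[
    {"dx": 0.195,"dy": -0.936,"dz": 0,"twist": 0,"gripper": 134},
    {"dx": 0.195,"dy": -0.936,"dz": 0,"twist": 0,"gripper": 134},
    {"dx": 0.195,"dy": -0.936,"dz": 0,"twist": 0,"gripper": 134},
    {"dx": 0.195,"dy": -0.936,"dz": 0,"twist": 0,"gripper": 134},
    {"dx": 0.195,"dy": -0.936,"dz": 0,"twist": 0,"gripper": 134},
    {"dx": 0.195,"dy": -0.936,"dz": 0,"twist": 0,"gripper": 134},
    {"dx": 0.195,"dy": -0.936,"dz": 0,"twist": 0,"gripper": 134},
    {"dx": 0.195,"dy": -0.936,"dz": 0,"twist": 0,"gripper": 134},
    {"dx": 0.195,"dy": -0.936,"dz": 0,"twist": 0,"gripper": 134},
    {"dx": 0.195,"dy": -0.936,"dz": 0,"twist": 0,"gripper": 134},
    {"dx": 0.195,"dy": -0.936,"dz": 0,"twist": 0,"gripper": 134},
    {"dx": 0.195,"dy": -0.936,"dz": 0,"twist": 0,"gripper": 134},
    {"dx": 0.195,"dy": -0.936,"dz": 0,"twist": 0,"gripper": 134},
    {"dx": 0.195,"dy": -0.936,"dz": 0,"twist": 0,"gripper": 134},
    {"dx": 0.195,"dy": -0.936,"dz": 0,"twist": 0,"gripper": 134},
    {"dx": 0.195,"dy": -0.936,"dz": 0,"twist": 0,"gripper": 134},
    {"dx": 0.195,"dy": -0.936,"dz": 0,"twist": 0,"gripper": 134},
    {"dx": 0.195,"dy": -0.936,"dz": 0,"twist": 0,"gripper": 134},
    {"dx": 0.195,"dy": -0.936,"dz": 0,"twist": 0,"gripper": 134},
    {"dx": 0.195,"dy": -0.936,"dz": 0,"twist": 0,"gripper": 134},
  ],
)

```text
time_s: 3.65
position: [0.5241, 0.007, 0.3054]
orientation: [0.0, 0.993, -0.121, -0.0]
contact_force: [0.4, -0.3, 0.6]
opening: 0.0441
grip_force: 0.0
```

Call:
move_arm(
  series=[
    {"dx": -0.2,"dy": 0,"dz": 1,"twist": 0,"gripper": 134},
    {"dx": 0,"dy": 0,"dz": 1,"twist": 0,"gripper": 134},
    {"dx": 0,"dy": 0,"dz": 1,"twist": 0,"gripper": 134},
    {"dx": 0,"dy": 0,"dz": 1,"twist": 0,"gripper": 134},
    {"dx": 0,"dy": 0,"dz": 1,"twist": 0,"gripper": 134},
    {"dx": 0,"dy": 0,"dz": 1,"twist": 0,"gripper": 134},
    {"dx": 0,"dy": 0,"dz": 1,"twist": 0,"gripper": 134},
    {"dx": 0,"dy": 0,"dz": 0,"twist": 0,"gripper": 134},
    {"dx": 0,"dy": 0,"dz": 0,"twist": 0,"gripper": 134},
  ],
)

```text
time_s: 4.55
position: [0.519, 0.0072, 0.1311]
orientation: [0.0, 0.993, -0.121, -0.0]
contact_force: [-0.3, -0.3, 0.7]
opening: 0.0442
grip_force: 0.0
```

Run:
```python
from h import *
s=robot.sense(); i=camera_info("wrist"); im=read_camera("wrist"); cv2.imwrite("pics/w2.png",im)
import pickle; pickle.dump(i,open("w2.pkl","wb"))
print(s["position"],s["orientation"],s["time_s"],s["opening"],s["contact_force"])
```

```text
[0.51902909 0.00722869 0.13112887] [ 1.87092768e-05  9.92670418e-01 -1.20852909e-01 -1.20111912e-04] 4.55 0.044221383922738264 [-0.34373552 -0.31179162  0.69582651]
```

View pics/w2.png

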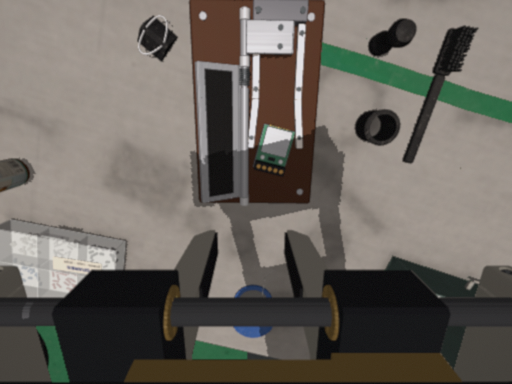

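The wrist view shows the fixture aligned with the image. The near deck corners are about (198,204) and (311,203), the shaft runs along column 245, and the module's rear is about (256–285, 168–174). The fingertips are at (213,235) and (290,235).

Run:
```python
from h import *; import pickle
i=pickle.load(open("w2.pkl","rb")); P=np.array([.51903,.00723,.1311]); th=np.radians(-13.88)
R=np.array([[np.cos(th),-np.sin(th)],[np.sin(th),np.cos(th)]])
T=lambda uv,z:R.T@(onz("wrist",uv,z,i)[:2]-P[:2])*1000
for n,uv,z in(("nearL",(198,204),.018),("nearR",(311,203),.018),("Ledge far",(191,5),.018),("Redge far",(322,20),.018),("shaft near",(245,200),.03),("shaft far",(245,15),.03),("railL 250",(257,60),.026),("railR",(301,35),.026),("railR",(299,110),.026),("mod rearL top",(257,166),.036),("mod rearR top",(284,172),.036),("frontL",(269,125),.025),("frontR",(294,131),.025),("bar nL",(206,202),.055),("bar nR",(238,198),.03),("bar fR",(238,66),.03),("bar fL",(197,62),.055),("flap near R",(293,51),.03),("block R near",(306,20),.034)):
    print(n,T(uv,z).round(1))
print("tip proj",proj("wrist",[P],i))
f=np.load("fx.npz");t=float(f["th"]);Rf=np.array([[np.cos(t),-np.sin(t)],[np.sin(t),np.cos(t)]]);print("tcp in fixture (top)",Rf.T@(P[:2]-f["o"])*1000)
im=cv2.imread("pics/w2.png");cv2.imwrite("pics/w2c.png",cv2.resize(im[0:250,180:340],None,fx=3,fy=2.4*1.25,interpolation=cv2.INTER_CUBIC)[0:600])
```

```text
nearL [-25.4  64.4]
nearR [-24.2 -72.9]
Ledge far [182.7  59.3]
Redge far [169.6 -71.3]
shaft near [-16.4   6.9]
shaft far [170.6   5.7]
railL 250 [132.   -6.2]
railR [154.5 -49.7]
railR [ 83.5 -51.4]
mod rearL top [24.9 -6.6]
mod rearR top [ 18.1 -36.5]
frontL [ 67.9 -19.7]
frontR [ 61.6 -47.2]
bar nL [-10.4  48.2]
bar nR [-13.9  15. ]
bar fR [125.9  13. ]
bar fL [125.8  49.8]
flap near R [139.5 -41.9]
block R near [165.3 -52.5]
tip proj [[251.01435338 219.92661036]]
tcp in fixture (top) [-105.75849992   29.11742621]
```

View pics/w2c.png

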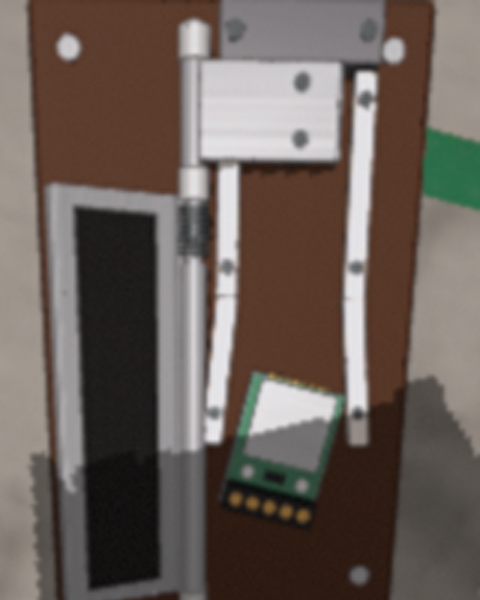

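The enlarged crop confirms this. The module is skewed about 13° with its rear facing the free space behind it, and its front right corner is near the right lead-in. The TCP sits at fixture (-105, +27.5), so I'll press the bar now.

Call:
move_arm(
  series=[
    {"dx": 0,"dy": 0,"dz": 0.8,"twist": 0.03,"gripper": 134},
    {"dx": 0,"dy": 0,"dz": 0.8,"twist": 0,"gripper": 134},
    {"dx": 0,"dy": 0,"dz": 0.8,"twist": 0,"gripper": 134},
    {"dx": 0,"dy": 0,"dz": 0.8,"twist": 0,"gripper": 134},
    {"dx": 0,"dy": 0,"dz": 0.2,"twist": 0,"gripper": 134},
    {"dx": 0,"dy": 0,"dz": 0.2,"twist": 0,"gripper": 134},
    {"dx": 0,"dy": 0,"dz": 0.2,"twist": 0,"gripper": 134},
    {"dx": 0,"dy": 0,"dz": 0.16,"twist": 0,"gripper": 134},
    {"dx": 0,"dy": 0,"dz": 0,"twist": 0,"gripper": 134},
    {"dx": 0,"dy": 0,"dz": 0,"twist": 0,"gripper": 134},
  ],
)

```text
time_s: 5.6
position: [0.5192, 0.0072, 0.0319]
orientation: [-0.0, 0.992, -0.123, 0.0]
contact_force: [0.8, -0.3, -0.1]
opening: 0.0439
grip_force: 0.0
```

Run:
```python
from h import *
s=robot.sense(); im=read_camera("wrist"); sd=read_camera("side")
print(s["contact_force"],s["torque"],s["position"])
a=cv2.resize(im[0:300,100:400],(400,400)); b=cv2.resize(sd[140:250,170:330],(580,400),interpolation=cv2.INTER_CUBIC)[:,:400]
b=cv2.resize(sd[150:240,190:320],(400,277),interpolation=cv2.INTER_CUBIC); b=cv2.copyMakeBorder(b,0,123,0,0,0)
cv2.imwrite("pics/p3.png",np.hstack([a,b]))
```

```text
[ 0.76539153 -0.27687987 -0.093927  ] [-0.00547402  0.03803277 -0.03844443] [0.51919472 0.00723554 0.03191741]
```

View pics/p3.png

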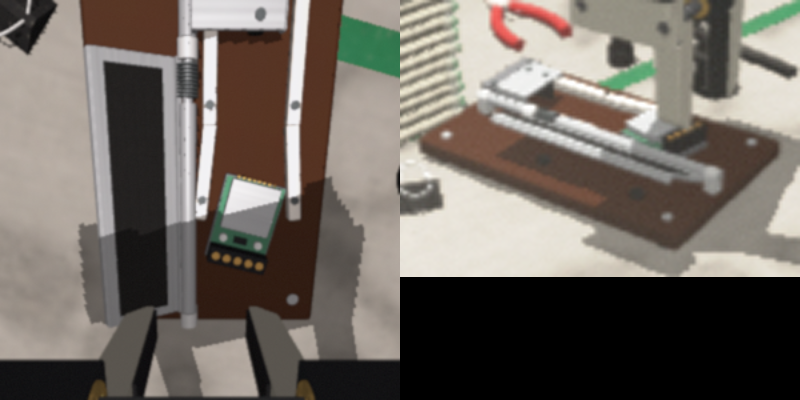

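The wrist crop shows the tips at about (155,310) and (250,310), still short of the bar. The side crop shows the finger floating above it. The open tips appear to sit behind the shut-tip TCP, so I'll estimate by how much.

Run:
```python
from h import *
i=camera_info("wrist");P=robot.sense()["position"];th=np.radians(-14.1);R=np.array([[np.cos(th),-np.sin(th)],[np.sin(th),np.cos(th)]])
for uv in((215,233),(288,233)):
  for dz in(0,.005,.01,.015,.02): print(uv,dz,(R.T@(onz("wrist",uv,P[2]+dz,i)[:2]-P[:2])*1000).round(1))
```

```text
(215, 233) 0 [-11.3  29.1]
(215, 233) 0.005 [-9.  28.4]
(215, 233) 0.01 [-6.7 27.7]
(215, 233) 0.015 [-4.4 27. ]
(215, 233) 0.02 [-2.1 26.3]
(288, 233) 0 [-11.4 -29.9]
(288, 233) 0.005 [ -9.1 -29.2]
(288, 233) 0.01 [ -6.7 -28.4]
(288, 233) 0.015 [ -4.4 -27.7]
(288, 233) 0.02 [ -2.1 -27. ]
```

Call:
move_arm(
  series=[
    {"dx": 0,"dy": 0,"dz": 0.2,"twist": 0,"gripper": 134},
    {"dx": 0,"dy": 0,"dz": 0,"twist": 0,"gripper": 134},
  ],
)

```text
time_s: 5.9
position: [0.5187, 0.0073, 0.0259]
orientation: [0.0, 0.992, -0.123, -0.0]
contact_force: [0.1, 0.2, -0.6]
opening: 0.0442
grip_force: 0.0
```

Call:
move_arm(
  series=[
    {"dx": 0,"dy": 0,"dz": 0.12,"twist": 0,"gripper": 134},
    {"dx": 0,"dy": 0,"dz": 0,"twist": 0,"gripper": 134},
  ],
)

```text
time_s: 6.1
position: [0.5188, 0.0073, 0.0231]
orientation: [0.0, 0.992, -0.123, -0.0]
contact_force: [0.5, -0.3, 0.9]
opening: 0.0441
grip_force: 0.0
```

Call:
move_arm(
  series=[
    {"dx": 0,"dy": 0,"dz": 0.12,"twist": 0,"gripper": 134},
    {"dx": 0,"dy": 0,"dz": 0,"twist": 0,"gripper": 134},
  ],
)

```text
time_s: 6.3
position: [0.5188, 0.0072, 0.0201]
orientation: [0.0, 0.992, -0.123, -0.0]
contact_force: [0.0, 0.1, 0.1]
opening: 0.0444
grip_force: 0.0
```

Call:
move_arm(
  series=[
    {"dx": 0,"dy": 0,"dz": 0.12,"twist": 0,"gripper": 134},
    {"dx": 0,"dy": 0,"dz": 0,"twist": 0,"gripper": 134},
  ],
)

```text
time_s: 6.5
position: [0.5188, 0.0073, 0.0171]
orientation: [0.0, 0.992, -0.123, -0.0]
contact_force: [-0.1, 0.4, -0.2]
opening: 0.044
grip_force: 0.0
```

Run:
```python
from h import *
P=robot.sense()["position"]; im=read_camera("wrist"); sd=read_camera("side")
th=np.radians(-14.1);x=np.array([np.cos(th),np.sin(th),0]);y=np.array([-np.sin(th),np.cos(th),0])
ax=np.array([*x[:2]]);
pt=P+y*.028
pp=proj("side",[P,pt,pt+[0,0,.02],P-y*.028]); print(pp)
a=cv2.resize(im[120:300,160:340],(400,400),interpolation=cv2.INTER_CUBIC); b=cv2.resize(sd[150:240,220:320],None,fx=4,fy=4,interpolation=cv2.INTER_CUBIC)
for p in pp: cv2.circle(b,tuple(int(v) for v in (p-[220,150])*4),2,(0,0,255),-1)
b=cv2.copyMakeBorder(b,0,40,0,0,0)
cv2.imwrite("pics/p4.png",np.hstack([a,b]))
```

```text
[[286.3006671  207.06958265]
 [278.96873153 213.52721984]
 [279.07751981 204.920754  ]
 [293.28444875 200.91858369]]
```

View pics/p4.png

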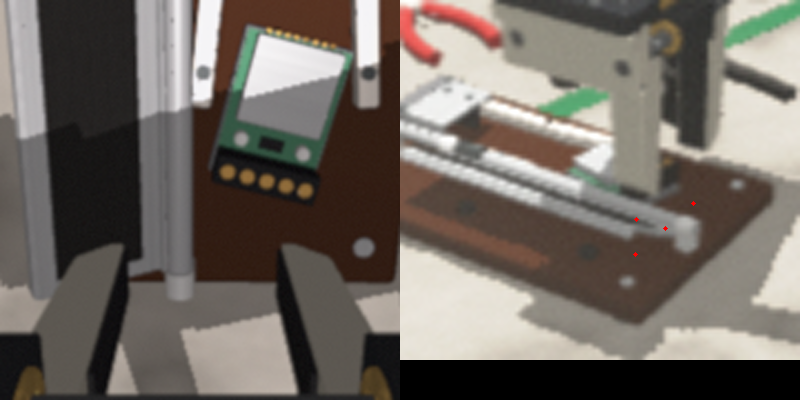

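The side crop shows the bar finger's lower end at about (635,190), well above the projected TCP. The open tips are therefore about 36 mm behind the TCP, which both views agree on. I'll keep descending while watching the force.

Call:
move_arm(
  series=[
    {"dx": 0,"dy": 0,"dz": 0.2,"twist": 0,"gripper": 134},
    {"dx": 0,"dy": 0,"dz": 0.2,"twist": 0,"gripper": 134},
    {"dx": 0,"dy": 0,"dz": 0,"twist": 0,"gripper": 134},
  ],
)

```text
time_s: 6.9
position: [0.5185, 0.0073, 0.0065]
orientation: [0.0, 0.992, -0.123, -0.001]
contact_force: [1.1, 0.6, 0.2]
opening: 0.0439
grip_force: 0.0
```

Call:
move_arm(
  series=[
    {"dx": 0,"dy": 0,"dz": 0.16,"twist": 0,"gripper": 134},
    {"dx": 0,"dy": 0,"dz": 0,"twist": 0,"gripper": 134},
  ],
)

```text
time_s: 7.1
position: [0.5188, 0.0073, 0.003]
orientation: [0.0, 0.992, -0.123, -0.0]
contact_force: [-0.2, 0.2, 0.5]
opening: 0.0438
grip_force: 0.0
```

Call:
move_arm(
  series=[
    {"dx": 0,"dy": 0,"dz": 0.16,"twist": 0,"gripper": 134},
    {"dx": 0,"dy": 0,"dz": 0,"twist": 0,"gripper": 134},
  ],
)

```text
time_s: 7.3
position: [0.5188, 0.0072, -0.0009]
orientation: [0.0, 0.992, -0.123, -0.0]
contact_force: [0.4, 0.2, 0.1]
opening: 0.0444
grip_force: 0.0
```

Call:
move_arm(
  series=[
    {"dx": 0,"dy": 0,"dz": 0.12,"twist": 0,"gripper": 134},
    {"dx": 0,"dy": 0,"dz": 0,"twist": 0,"gripper": 134},
  ],
)

```text
time_s: 7.5
position: [0.5192, 0.0073, -0.0034]
orientation: [-0.0, 0.992, -0.123, 0.0]
contact_force: [1.3, -0.1, 4.1]
opening: 0.0441
grip_force: 1.2
```

Call:
move_arm(
  series=[
    {"dx": 0,"dy": 0,"dz": 0.12,"twist": 0,"gripper": 134},
    {"dx": 0,"dy": 0,"dz": 0,"twist": 0,"gripper": 134},
  ],
)

```text
time_s: 7.7
position: [0.5193, 0.0073, -0.0065]
orientation: [-0.0, 0.992, -0.123, 0.0]
contact_force: [1.4, 0.8, 3.7]
opening: 0.0438
grip_force: 1.6
```

Run:
```python
from h import *
P=robot.sense()["position"]; im=read_camera("wrist"); sd=read_camera("side")
pp=proj("side",[P]);print(P,robot.sense()["contact_force"])
a=cv2.resize(im[0:300,130:370],(400,500),interpolation=cv2.INTER_CUBIC); b=cv2.resize(sd[150:240,220:320],None,fx=4,fy=4,interpolation=cv2.INTER_CUBIC)
b=cv2.copyMakeBorder(b,0,140,0,0,0)
cv2.imwrite("pics/p5.png",np.hstack([a,b]))
```

```text
[ 0.51927559  0.00728895 -0.00647332] [0.46165818 1.08549267 4.0985732 ]
```

View pics/p5.png

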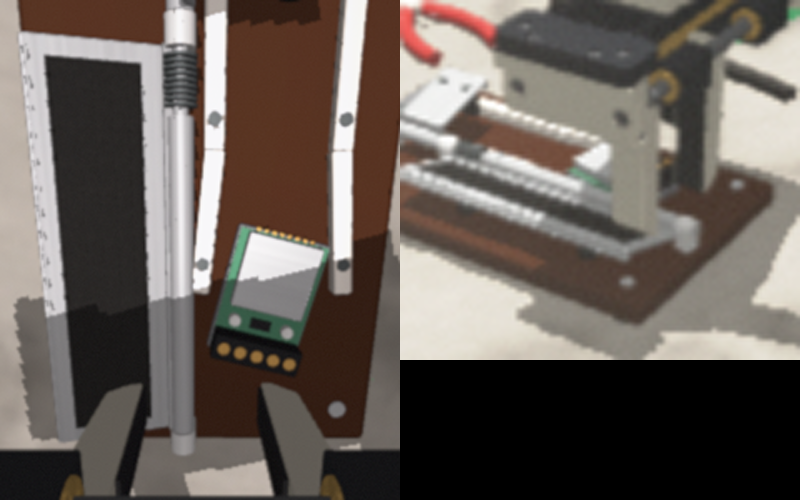

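The wrist crop shows the bar finger on the bar at about (125,385) and the pushing finger tip at (270,385), behind the module whose rear is near row 370. The side crop shows the finger resting on the bar. I'll press further.

Call:
move_arm(
  series=[
    {"dx": 0,"dy": 0,"dz": 0.12,"twist": 0,"gripper": 134},
    {"dx": 0,"dy": 0,"dz": 0,"twist": 0,"gripper": 134},
  ],
)

```text
time_s: 8.0
position: [0.5193, 0.0073, -0.0094]
orientation: [-0.0, 0.992, -0.123, 0.0]
contact_force: [2.5, 1.5, 4.5]
opening: 0.044
grip_force: 2.1
```

Call:
move_arm(
  series=[
    {"dx": 0,"dy": 0,"dz": 0.1,"twist": 0,"gripper": 134},
    {"dx": 0,"dy": 0,"dz": 0,"twist": 0,"gripper": 134},
  ],
)

```text
time_s: 8.2
position: [0.5193, 0.0071, -0.0117]
orientation: [0.0, 0.992, -0.123, 0.0]
contact_force: [1.4, 0.1, 5.6]
opening: 0.0442
grip_force: 2.8
```

Call:
move_arm(
  series=[
    {"dx": 0,"dy": 0,"dz": 0.06,"twist": 0,"gripper": 134},
    {"dx": 0,"dy": 0,"dz": 0,"twist": 0,"gripper": 134},
  ],
)

```text
time_s: 8.4
position: [0.5195, 0.0071, -0.0122]
orientation: [0.0, 0.992, -0.123, 0.0]
contact_force: [-5.0, 0.0, 16.8]
opening: 0.0439
grip_force: 8.1
```

Call:
move_arm(
  series=[
    {"dx": 0,"dy": 0,"dz": -0.06,"twist": 0,"gripper": 134},
    {"dx": 0.12,"dy": 0,"dz": 0,"twist": 0,"gripper": 134},
    {"dx": 0.12,"dy": 0,"dz": 0,"twist": 0,"gripper": 134},
    {"dx": 0.12,"dy": 0,"dz": 0,"twist": 0,"gripper": 134},
    {"dx": 0.12,"dy": 0,"dz": 0,"twist": 0,"gripper": 134},
    {"dx": 0.12,"dy": 0,"dz": 0,"twist": 0,"gripper": 134},
  ],
)

```text
time_s: 9.0
position: [0.5327, 0.0036, -0.0119]
orientation: [0.0, 0.992, -0.123, -0.001]
contact_force: [-8.5, 1.4, 9.8]
opening: 0.0442
grip_force: 5.2
```

Call:
move_arm(
  series=[
    {"dx": 0.12,"dy": 0,"dz": 0,"twist": 0,"gripper": 134},
    {"dx": 0.12,"dy": 0,"dz": 0,"twist": 0,"gripper": 134},
    {"dx": 0.12,"dy": 0,"dz": 0,"twist": 0,"gripper": 134},
    {"dx": 0.12,"dy": 0,"dz": 0,"twist": 0,"gripper": 134},
    {"dx": 0.12,"dy": 0,"dz": 0,"twist": 0,"gripper": 134},
  ],
)

```text
time_s: 9.5
position: [0.5472, -0.0001, -0.0119]
orientation: [0.0, 0.992, -0.123, -0.001]
contact_force: [-10.2, 1.4, 11.2]
opening: 0.0441
grip_force: 5.7
```

Run:
```python
from h import *
im=read_camera("wrist"); print(robot.sense()["position"],robot.sense()["contact_force"])
cv2.imwrite("pics/p6.png",cv2.resize(im[0:300,130:370],(640,600),interpolation=cv2.INTER_CUBIC))
```

```text
[ 5.47535612e-01 -1.59543522e-04 -1.18823953e-02] [-7.3220516   1.03969249  9.25726984]
```

View pics/p6.png

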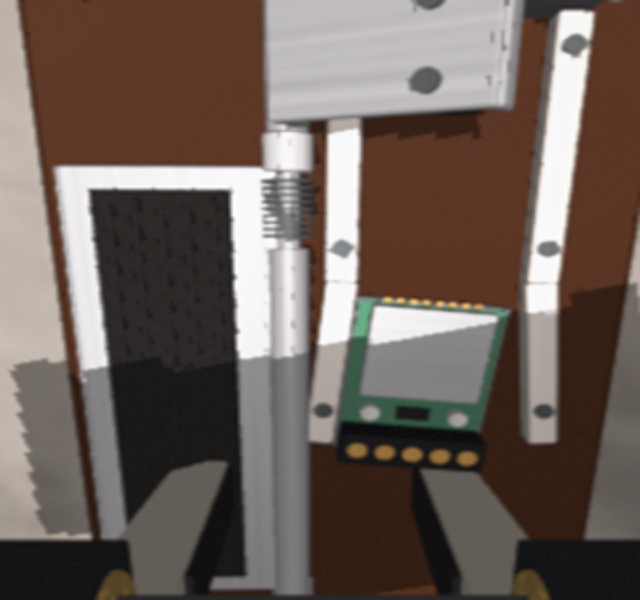

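The module has swung nearly straight between the lead-ins, with its rear centred near (412,450). The pushing fingertip is behind it at about (440,470), and the flap is open at the top. I'll keep pushing.

Call:
move_arm(
  series=[
    {"dx": 0.12,"dy": 0,"dz": -0.02,"twist": 0,"gripper": 134},
    {"dx": 0.12,"dy": 0,"dz": 0,"twist": 0,"gripper": 134},
    {"dx": 0.12,"dy": 0,"dz": 0,"twist": 0,"gripper": 134},
    {"dx": 0.12,"dy": 0,"dz": 0,"twist": 0,"gripper": 134},
    {"dx": 0.12,"dy": 0,"dz": 0,"twist": 0,"gripper": 134},
    {"dx": 0.12,"dy": 0,"dz": 0,"twist": 0,"gripper": 134},
    {"dx": 0.12,"dy": 0,"dz": 0,"twist": 0,"gripper": 134},
    {"dx": 0.12,"dy": 0,"dz": 0,"twist": 0,"gripper": 134},
    {"dx": 0.12,"dy": 0,"dz": 0,"twist": 0,"gripper": 134},
    {"dx": 0.12,"dy": 0,"dz": 0,"twist": 0,"gripper": 134},
  ],
)

```text
time_s: 10.55
position: [0.5764, -0.0075, -0.0117]
orientation: [0.0, 0.992, -0.123, -0.001]
contact_force: [-6.2, 0.3, 6.4]
opening: 0.0443
grip_force: 3.5
```

Call:
move_arm(
  series=[
    {"dx": 0.12,"dy": 0,"dz": 0,"twist": 0,"gripper": 134},
    {"dx": 0.12,"dy": 0,"dz": 0,"twist": 0,"gripper": 134},
    {"dx": 0.12,"dy": 0,"dz": 0,"twist": 0,"gripper": 134},
    {"dx": 0.12,"dy": 0,"dz": 0,"twist": 0,"gripper": 134},
    {"dx": 0.12,"dy": 0,"dz": 0,"twist": 0,"gripper": 134},
    {"dx": 0.12,"dy": 0,"dz": 0,"twist": 0,"gripper": 134},
    {"dx": 0.12,"dy": 0,"dz": 0,"twist": 0,"gripper": 134},
  ],
)

```text
time_s: 11.25
position: [0.5968, -0.0126, -0.0116]
orientation: [0.0, 0.992, -0.123, -0.001]
contact_force: [-6.2, 0.3, 6.4]
opening: 0.0442
grip_force: 3.5
```

Run:
```python
from h import *
s=robot.sense(); i=camera_info("wrist"); im=read_camera("wrist"); cv2.imwrite("pics/p7.png",im); print(s["position"],s["contact_force"])
P=s["position"];th=np.radians(-14.1);R=np.array([[np.cos(th),-np.sin(th)],[np.sin(th),np.cos(th)]])
h=cv2.cvtColor(im,cv2.COLOR_BGR2HSV); g=cv2.inRange(h,(50,70,30),(90,255,200)); g[:, :170]=0; g[:,340:]=0; g[280:]=0
c=max(cv2.findContours(g,0,2)[0],key=cv2.contourArea); b=cv2.boxPoints(cv2.minAreaRect(c)); print(cv2.contourArea(c))
for p in b: print(p.round(), (R.T@(onz("wrist",p,.018+.0065,i)[:2]-P[:2])*1000).round(1))
o=cv2.inRange(h,(10,90,90),(30,255,255)); o[:, :170]=0; o[:,340:]=0; o[290:]=0
for k in cv2.findContours(o,0,2)[0]:
    if cv2.contourArea(k)>6:
        p=np.array(cv2.minEnclosingCircle(k)[0]); print("screw",p.round(),(R.T@(onz("wrist",p,.036,i)[:2]-P[:2])*1000).round(1))
```

```text
[ 0.59681553 -0.01259488 -0.01162638] [-6.16746766  0.27286774  6.35930718]
609.0
[265. 155.] [57.5 -8.5]
[320. 155.] [ 57.4 -42. ]
[320. 215.] [ 18.3 -44.9]
[265. 215.] [18.3 -9.1]
screw [313. 229.] [ 13.5 -38.2]
screw [303. 229.] [ 13.6 -31.9]
screw [292. 229.] [ 13.6 -25.4]
screw [282. 229.] [ 13.6 -19.1]
screw [272. 228.] [ 13.9 -12.6]
screw [322. 136.] [ 69.5 -39.2]
screw [250.  99.] [89.2  0.3]
screw [334.  70.] [103.4 -43.3]
screw [253.  70.] [103.2  -1. ]
screw [202. 118.] [79.4 26.4]
```

The module is straight: its terminal screws all measure x = 13.6 mm ahead of the TCP. About 27 mm remain.

Call:
move_arm(
  series=[
    {"dx": 0.12,"dy": 0,"dz": 0,"twist": 0,"gripper": 134},
    {"dx": 0.12,"dy": 0,"dz": 0,"twist": 0,"gripper": 134},
    {"dx": 0.12,"dy": 0,"dz": 0,"twist": 0,"gripper": 134},
    {"dx": 0.12,"dy": 0,"dz": 0,"twist": 0,"gripper": 134},
    {"dx": 0.12,"dy": 0,"dz": 0,"twist": 0,"gripper": 134},
    {"dx": 0.12,"dy": 0,"dz": 0,"twist": 0,"gripper": 134},
    {"dx": 0.12,"dy": 0,"dz": 0,"twist": 0,"gripper": 134},
    {"dx": 0.08,"dy": 0,"dz": 0,"twist": 0,"gripper": 134},
  ],
)

```text
time_s: 12.1
position: [0.6192, -0.0182, -0.0116]
orientation: [0.0, 0.992, -0.123, -0.001]
contact_force: [-5.7, 1.4, 6.6]
opening: 0.0441
grip_force: 3.4
```

Call:
move_arm(
  series=[
    {"dx": 0.06,"dy": 0,"dz": 0,"twist": 0,"gripper": 134},
    {"dx": 0,"dy": 0,"dz": 0,"twist": 0,"gripper": 134},
  ],
)

```text
time_s: 12.3
position: [0.6208, -0.0186, -0.0116]
orientation: [0.0, 0.992, -0.123, -0.001]
contact_force: [-3.2, 0.1, 6.1]
opening: 0.044
grip_force: 2.9
```

Call:
move_arm(
  series=[
    {"dx": 0.06,"dy": 0,"dz": 0,"twist": 0,"gripper": 134},
    {"dx": 0,"dy": 0,"dz": 0,"twist": 0,"gripper": 134},
  ],
)

```text
time_s: 12.5
position: [0.622, -0.0189, -0.0116]
orientation: [0.0, 0.992, -0.123, -0.001]
contact_force: [-6.0, 1.0, 7.0]
opening: 0.0443
grip_force: 4.3
```

Call:
move_arm(
  series=[
    {"dx": 0.06,"dy": 0,"dz": 0,"twist": 0,"gripper": 134},
    {"dx": 0,"dy": 0,"dz": 0,"twist": 0,"gripper": 134},
  ],
)

```text
time_s: 12.7
position: [0.6221, -0.0189, -0.0117]
orientation: [0.0, 0.992, -0.123, -0.003]
contact_force: [-18.1, 3.2, 13.7]
opening: 0.0435
grip_force: 11.1
```

Call:
move_arm(
  series=[
    {"dx": 0.06,"dy": 0,"dz": 0,"twist": 0,"gripper": 134},
    {"dx": 0,"dy": 0,"dz": 0,"twist": 0,"gripper": 134},
  ],
)

```text
time_s: 12.9
position: [0.6222, -0.0189, -0.0117]
orientation: [-0.0, 0.992, -0.123, -0.004]
contact_force: [-31.4, 6.6, 22.0]
opening: 0.0443
grip_force: 17.2
```

The x force rises steeply while the position stays put, so the module is home. I'll back off a little with the bar still held and check.

Call:
move_arm(
  series=[
    {"dx": -0.12,"dy": 0,"dz": 0,"twist": 0,"gripper": 134},
    {"dx": -0.12,"dy": 0,"dz": 0,"twist": 0,"gripper": 134},
    {"dx": -0.12,"dy": 0,"dz": 0,"twist": 0,"gripper": 134},
    {"dx": 0,"dy": 0,"dz": 0,"twist": 0,"gripper": 134},
  ],
)

```text
time_s: 13.3
position: [0.6174, -0.0176, -0.0108]
orientation: [0.0, 0.992, -0.123, 0.001]
contact_force: [1.2, -0.8, 6.3]
opening: 0.0444
grip_force: 2.9
```

```bash
cat > m.py <<'E'
from h import *
s=robot.sense(); i=camera_info("wrist"); im=read_camera("wrist"); cv2.imwrite("pics/m%d.png"%(s["time_s"]*100),im)
P=s["position"];th=np.radians(-14.1);R=np.array([[np.cos(th),-np.sin(th)],[np.sin(th),np.cos(th)]])
tx=-105+(R.T@(P[:2]-[.51903,.00723]))[0]*1000; print("tcp fx",tx,s["contact_force"],s["position"])
h=cv2.cvtColor(im,cv2.COLOR_BGR2HSV)
o=cv2.inRange(h,(10,90,90),(30,255,255)); o[:, :170]=0; o[:,340:]=0; o[290:]=0
for k in cv2.findContours(o,0,2)[0]:
    if cv2.contourArea(k)>6:
        p=np.array(cv2.minEnclosingCircle(k)[0]); q=R.T@(onz("wrist",p,.036,i)[:2]-P[:2])*1000; print("screw",p.round(),(q+[tx,27.3]).round(1))
E
python3 m.py
```

```text
tcp fx -3.578811702176907 [ 1.16624898 -0.82357023  6.29069796] [ 0.61735304 -0.01764704 -0.0108418 ]
screw [314. 221.] [ 14.9 -11.1]
screw [303. 221.] [14.8 -4.6]
screw [293. 221.] [14.8  1.7]
screw [282. 221.] [14.8  8.1]
screw [272. 221.] [15.  14.6]
screw [250. 136.] [66.3 28.2]
screw [334. 110.] [ 79.8 -18.1]
screw [220. 142.] [62.4 44.8]
```

The module stayed where it was left, with the screws at fixture x 14.8 and the rear at about 10. I'll let the bar up and clear away.

Call:
move_arm(
  series=[
    {"dx": 0,"dy": 0,"dz": -0.12,"twist": 0,"gripper": 134},
    {"dx": 0,"dy": 0,"dz": -0.12,"twist": 0,"gripper": 134},
    {"dx": 0,"dy": 0,"dz": -0.12,"twist": 0,"gripper": 134},
    {"dx": 0,"dy": 0,"dz": -0.12,"twist": 0,"gripper": 134},
    {"dx": 0,"dy": 0,"dz": -0.2,"twist": 0,"gripper": 134},
    {"dx": 0,"dy": 0,"dz": -0.4,"twist": 0,"gripper": 134},
    {"dx": 0,"dy": 0,"dz": -0.8,"twist": 0,"gripper": 134},
    {"dx": 0,"dy": 0,"dz": -1,"twist": 0,"gripper": 134},
    {"dx": 0,"dy": 0,"dz": -1,"twist": 0,"gripper": 134},
    {"dx": -0.8,"dy": 0,"dz": -1,"twist": 0,"gripper": 134},
    {"dx": -0.8,"dy": 0,"dz": -1,"twist": 0,"gripper": 134},
    {"dx": -0.8,"dy": 0,"dz": 0,"twist": 0,"gripper": 134},
    {"dx": -0.8,"dy": 0,"dz": 0,"twist": 0,"gripper": 134},
    {"dx": 0,"dy": 0,"dz": 0,"twist": 0,"gripper": 134},
    {"dx": 0,"dy": 0,"dz": 0,"twist": 0,"gripper": 134},
  ],
)

```text
time_s: 14.85
position: [0.5396, 0.0021, 0.1364]
orientation: [-0.0, 0.992, -0.123, 0.001]
contact_force: [-0.2, -1.0, -0.8]
opening: 0.0441
grip_force: 0.0
```

```bash
python3 m.py
python3 - <<'E'
from h import *
# moved things: compare top view with the first one
a=cv2.imread("pics/top0.png"); b=read_camera("top"); cv2.imwrite("pics/top9.png",b)
d=(cv2.absdiff(a,b).max(2)>40).astype(np.uint8)
for k in cv2.findContours(cv2.dilate(d,np.ones((3,3))),0,2)[0]:
    if cv2.contourArea(k)>40: print(cv2.boundingRect(k))
E
```

```text
tcp fx -83.8081952009688 [-0.2076578  -1.02787532 -0.84223744] [0.53959548 0.00211571 0.13638448]
screw [304. 127.] [-17.2 -30. ]
screw [274. 122.] [-12.9   2.7]
screw [276.  95.] [14.7  1.3]
screw [310.  72.] [ 36.1 -32.6]
screw [222.  54.] [53.1 56.1]
(210, 377, 22, 7)
(154, 129, 167, 249)
```

Module still home. As a last check on the flap and bar, I'll measure the flap's edges numerically before handing in.

Run:
```python
from h import *
s=robot.sense();i=camera_info("wrist");im=read_camera("wrist");P=s["position"];th=np.radians(-14.1)
x=np.array([np.cos(th),np.sin(th)]);y=np.array([-np.sin(th),np.cos(th)]);o=P[:2]-x*(-.0838)-y*.0273
def W(fx,fy,z): return [*(o+x*fx/1000+y*fy/1000),.018+z/1000]
# predicted free edge of the flap (x 31..59, y -14) and the bar's left near/far edge, per flap angle
g=cv2.cvtColor(im,cv2.COLOR_BGR2GRAY)
for a in(0,.24,.52):
    L=48; fy=34-L*np.cos(a); fz=12+L*np.sin(a)
    b=.56-a*.56/.52; by=38+44*np.cos(b); bz=8.5+44*np.sin(b)
    print(a,proj("wrist",[W(31,fy,fz),W(59,fy,fz),W(-60,by,bz),W(0,by,bz)],i).round(1).tolist())
r=int(proj("wrist",[W(45,-10,20)],i)[0,1]); print("flap row",r,g[r,240:310:2].tolist())
r=int(proj("wrist",[W(0,70,20)],i)[0,1]); print("bar row",r,g[r,180:250:2].tolist())
```

```text
0 [[290.7, 78.4], [291.8, 48.4], [206.0, 168.7], [203.0, 109.8]]
0.24 [[290.9, 77.2], [292.1, 45.8], [203.2, 166.8], [200.1, 109.8]]
0.52 [[287.5, 75.7], [288.6, 42.8], [203.3, 164.6], [200.4, 109.9]]
flap row 62 [116, 161, 175, 175, 177, 178, 178, 179, 180, 180, 182, 182, 183, 185, 185, 187, 189, 189, 190, 191, 192, 193, 195, 193, 173, 112, 106, 73, 209, 229, 229, 146, 68, 69, 70]
bar row 109 [154, 153, 155, 155, 155, 154, 155, 125, 73, 138, 167, 171, 121, 34, 33, 31, 32, 31, 31, 31, 31, 30, 32, 31, 30, 30, 93, 171, 172, 146, 151, 145, 189, 111, 68]
```

```bash
python3 -c "
from workcell import robot
print(robot.hand_in())"
```

```text
the job is handed in; nothing more can be done
None
```

I pushed the module home against the contact block with the bar held down, let the bar up, moved the arm clear and handed in at about 15 s; camera checks put the module still home afterwards, but couldn't clearly confirm the flap's closed angle or that the loose items stayed put.

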